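Mark the depth of a blind bore with a rod depth gauge

ROBOT

A 6-joint arm with a two-finger parallel gripper is mounted at the origin on the work surface. World frame = base frame: x ahead of the robot, y to its left, z up, the work surface at z = 0. Lengths are in m, angles in rad, forces in N, time in s.
With the tool pointing down it reaches from about 0.325 to 0.85 m from the base axis. Payload 4.4 kg.
Tool frame: the origin (TCP) lies on the front face of the gripper's body, between the roots of the fingers; the fingertips stand 97 mm ahead of it and the grasp point (between the pads) lies 78 mm ahead of it (bot.tip_reach is the distance from the TCP to the fingertips, in m); z points along the fingers, y is the line along which they close (so a half turn about z gives the same grasp; the last joint's range is limited). The gripper opens to 94 mm and grips with 3 to 60 N. Pads are 16 mm wide; open, the fingers measure 119 mm over their backs; the gripper's body (75 mm by 177 mm) begins 78 mm behind the grasp point.
Start: joints at [1.177, 0.207, 1.542, -0, 1.393, -0.15], TCP at [0.139, 0.558, 0.303] pointing down, gripper open.
Joint ranges: [-2.73, 2.73], [-0.86, 2.22], [0.23, 2.46], [-1.11, 4.25], [0.08, 2.63], [-2.82, 2.82]. Speed limits (rad/s): [2.79, 2.79, 3.14, 3.14, 3.14, 3.14].

INTERFACE

Orientations are given as a unit quaternion [w, x, y, z].
In Python, from rig import bot, vision gives the robot as it stands. The module is installed in compiled form; this text tells all that it offers.
- The arm moves only by the shell command python3 -m jog 'ROWS'. ROWS is text: rows parted by semicolons, each of 7 numbers parted by spaces: the shift along the tool's x, y, z in mm, then the turn, a rotation vector about the tool's x, y, z in degrees, then the opening, from -1 (shut) to 1 (fully open). In form: x y z wx wy wz grip; .... A call has 1 to 5 rows; each row is the pose to reach, as a shift and turn from the pose commanded when the call began, along the tool's axes at that moment; what a row does not reach only later rows make up. A row lasts 1/10 s, in which the tool goes at most 50 mm and 8.59 degrees, less where a joint would pass 70% of its speed; a pose out of reach is approached as far as the arm can. A call with a gripper value outside its range is refused whole. The fingers move at their own pace and stop on an object; the grip force is fixed at half the most. Time passes only in rows, so rows that repeat a pose let the fingers close. It gives the time, the measured TCP pose, the force, the opening and the grip force at its end, in the units of the state.
- bot.state(): the state, without advancing time (a new reading comes with each control period).
- vision.capture(name): name is "scene" or "top" or "wrist"; returns a dict with "color" (400x640x3 uint8, red, green, blue), "depth" (400x640 float32, m along the optical axis (not along the pixel's ray), 0 where there is no reading), "K" (3x3 intrinsics, pixels), "R" (3x3) and "t" (3): a world point X has camera coordinates R X + t. Camera axes: x right, y down, z forward; pixel columns grow to the right and rows downward; lengths in m; the calibration is good to about 2 mm. A picture is of the moment at which its call begins.
- bot.sign_off(): hands the job in; it is judged then, once.
The state is a dict: "time": time; "joint_pos": joint angles; "dq": joint speeds; "effort": joint torques, N m; "tcp_pos": TCP position; "orientation": TCP orientation; "wrist_force": force on the tool from outside, world axes, zero at the start; "moment": the same for the moment, N m; "opening": opening from 0.0 (shut) to 1.0 (fully open); "grasp_force": force on a finger pad.
Only numpy, scipy, OpenCV 4.12 (cv2) and the standard library are available. Lean on these libraries where they do the work, as an engineer would, in place of code of your own. Each camera call takes 0.05 s, during which the arm holds its last target. There are 200 camera calls.

TASK

Take the rod depth gauge out of its hanging rack, hold it upright and lower it into the round bore in the top of the block in the vice, pressing gently until the end of the rod stands on the bottom of the bore with the cross bar flat on the block, so that the bar marks the depth. Then lift it straight out and hang it back in its rack with the bar still where the bore left it, and let go. Leave the other things on the bench where they are.

Things in the scene. Friction and masses are not known exactly. Their poses are not given: they have to be found in the camera images.
- gauge_grip (a point): Rod depth gauge, steel, 175 mm long, 0.15 kg, hanging upright in its rack. Point: centre of its round handle (20 mm diameter, 27 mm up and 22 mm down from here), where it is grasped. Below it a flange, 26 mm diameter, 5 mm thick, underside 27.5 mm below this point, rests on the rack's fork. The 8 mm rod runs on down to its end 147.5 mm below this point. z: up along the rod
- gauge_tip: The nose of the gauge's rod, 6 mm diameter and 4 mm long below the 8 mm rod; the origin is the very end of the rod, z points up along the rod. The rod is sprung in the handle: pressed on its end it does not give up to about 4 N, then slides up into the handle 1 mm for each further 8 N, at most 4 mm, and springs back.
- gauge_bar (a joint): The gauge's cross bar (60 x 14 x 12 mm, 18 mm at the collar), sliding on the rod with a steady drag of about 3.5 N; it stays where left. Value (m): from the rod's end up to the bar's underside, the depth it marks; starts at 10 to 18 mm, can reach 75 mm. As the rod goes into a bore, the block's top face pushes the bar up the rod
- bar_face (a point): Centre (on the rod's axis) of the flat underside of the gauge's cross bar; x runs along the bar, z up along the rod.
- bore (a point): Centre of the mouth of the round blind bore, in the plane of the block's flat top face, 86 mm above the bench. The bore goes straight down, 14 mm diameter, 1 mm chamfer; its flat bottom is somewhere from 27 to 47 mm below this point, different each time and not measured. z points up
- part: Aluminium block, 70 x 92 x 52 mm tall, clamped fast in a steel vice fixed to the bench (about 225 mm long along the block's x, 75 mm wide, jaws 20 mm lower than the block's top). Origin at the centre of the block's underside, z up
- rack_seat (a point): Middle of the seat on the upper face of the gauge rack's fork, 150 mm above the bench; the rod's axis is here when the gauge hangs. x points to the rack's post. The slot between the prongs is 14 mm wide, closed 10 mm from here towards +x and open at the prongs' ends, 45 mm from here towards -x
- rack: Gauge rack, fixed: 10 mm base plate, post (80 mm from the seat in x, no higher than 4 mm above the fork) and fork of 8 mm steel plate with two 16 mm wide prongs. A 3 mm high lip crosses each prong 18 to 23 mm from the seat towards -x, so the gauge must be lifted over it. Origin on the bench below the seat; axes as the seat
- dish: Bystander: closed clear round dish, 56 mm across, 16 mm tall, between the rack and the vice; origin at its underside
- objective_can: Bystander: white and black plastic can, 45 mm across, 56 mm tall, between the rack and the vice; origin at its underside
- tweezers: Bystander: steel tweezers lying flat, 125 mm long, at the back of the work area; origin at its underside
- cleaner: Bystander: small amber bottle, 38 mm across, 105 mm tall, at the back of the work area; origin at its underside
- slide_box: Bystander: flat grey and white plastic box, 87 x 107 x 34 mm, at the back of the work area; origin at its underside
- driver: Bystander: screwdriver lying flat, 160 mm long, out to the right; origin at its underside
- block_case: Bystander: flat wooden case, 75 x 120 x 34 mm, out to the left; origin at its underside
Mind the look-alikes: they are no part of the job. What is shaped like the rack but orange is not meant.

How it is judged:
On the way:
1. the gauge stands upright in the bore with the end of its rod pressed on the bottom and its cross bar on the block's top face (x of gauge_tip in the frame of bore between -0.006 and 0.006 m and y of gauge_tip in the frame of bore between -0.006 and 0.006 m and z of gauge_tip in the frame of bore below -0.02 m and contact force between gauge_tip and anything else above 1 N and z of bar_face in the frame of bore between -0.0015 and 0.0015 m and angle between gauge_grip's own z axis and vertical below 0.05 rad), for 0.2 s.
At the end, for the whole second after the job is handed in: The gauge hangs in its rack, let go and at rest: handle axis within 8 mm (along the slot) and 6 mm (across it) of the seat's middle, flange down on the fork within 3 mm, upright within 0.08 rad, bar still at the depth it marked in the bore (x of gauge_grip in the frame of rack_seat between -0.008 and 0.008 m and y of gauge_grip in the frame of rack_seat between -0.006 and 0.006 m and z of gauge_grip in the frame of rack_seat between 0.0245 and 0.0305 m and angle between gauge_grip's own z axis and vertical below 0.08 rad and linear speed of gauge_tip below 0.03 m/s and value of joint gauge_bar between 0.0255 and 0.0485 m); the robot touches nothing.
It fails at once if the end of the rod is pressed on anything with more than 25 N (contact force between gauge_tip and anything else above 25 N).
It fails at once if the block is pressed with more than 25 N (contact force between part and anything else above 25 N).
It fails at once if the cross bar is pulled down the rod, or slid along it by anything but the block while the rod is in the bore (the mark is spoilt) (velocity of joint gauge_bar below -0.005 m/s or (velocity of joint gauge_bar above 0.005 m/s and (z of gauge_tip in the frame of bore above -0.003 m or horizontal distance between gauge_tip and bore above 0.02 m))).
It fails at once if another thing on the bench is moved more than 20 mm (distance of any of dish, objective_can, tweezers, cleaner, slide_box, driver, block_case from where it was at the start of the episode above 0.02 m).
It also fails if it takes over 59 s, if anything falls off the work surface, if the arm or the gripper's body presses on something with over 40 N, if the wrist force passes 120 N, or if a joint passes its speed limit or range.

## Working session

There is one attempt and no reset: what is moved stays moved. The work goes in short steps, Python scripts to look and compute and a shell command to move; the robot and the scene stay as the last step left them, time stands still between calls to the robot, and variables do not carry over. Pictures are saved under pics/ and viewed, at most 14 in all, crops included, and the job is handed in when it is done.

```bash
mkdir -p pics; cat > h.py <<'E'
import numpy as np,cv2
from rig import bot,vision
def cap(n):
    c=vision.capture(n); np.savez(f'{n}.npz',**c); return c
def ld(n): return dict(np.load(f'{n}.npz'))
def pt(c,u,v,d=None):
    d=c['depth'][v,u] if d is None else d
    p=np.linalg.inv(c['K'])@np.array([u,v,1])*d
    return c['R'].T@(p-c['t'])
def cloud(c):
    v,u=np.mgrid[0:400,0:640]; d=c['depth']
    P=np.stack([u,v,np.ones_like(u)],-1)@np.linalg.inv(c['K']).T*d[...,None]
    return (P-c['t'])@c['R']
def onz(c,u,v,z):
    r=c['R'].T@np.linalg.inv(c['K'])@np.array([u,v,1]); o=-c['R'].T@c['t']
    return o+r*(z-o[2])/r[2]
E
python3 - <<'E'
from h import *
for n in('scene','top'):
    c=cap(n); cv2.imwrite(f'pics/{n}.png',c['color'][...,::-1])
s=bot.state(); print(s)
E
```

```text
{'time': 0.1, 'joint_pos': array([ 1.17650407e+00,  2.07372474e-01,  1.54276841e+00, -4.92047128e-05,
        1.39348326e+00, -1.50508287e-01]), 'dq': array([-0.00060842, -0.00091454, -0.00185889,  0.00214548, -0.00055727,
        0.00017873]), 'effort': array([ 1.60889294e-04, -3.71867251e+01, -2.82288748e+01,  6.98648533e-02,
        3.11287609e-02, -9.24775145e-05]), 'tcp_pos': array([0.1386188 , 0.55751099, 0.30160555]), 'orientation': array([-2.49961072e-04,  1.21585975e-01,  9.92580384e-01, -9.84808073e-04]), 'wrist_force': array([ 0.4173607 , -0.79468111,  0.96888055]), 'moment': array([-0.02240709,  0.01054019,  0.01274221]), 'grasp_force': 0.0, 'opening': 1.002131853170334}
```

View pics/scene.png

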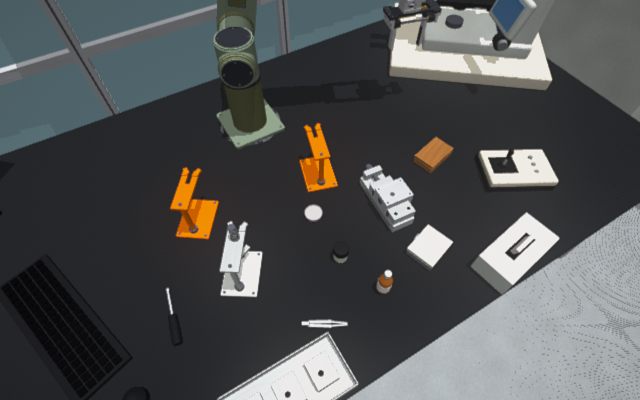

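View pics/top.png

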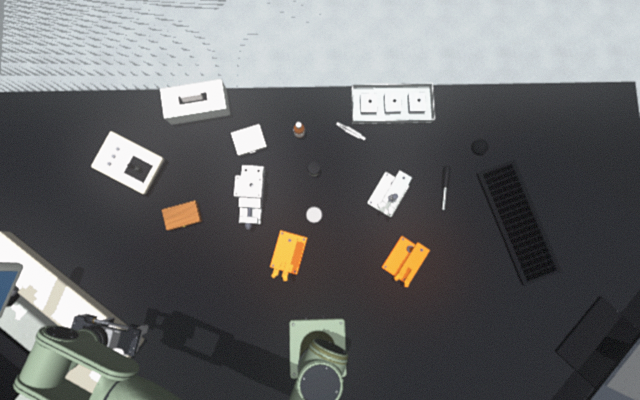

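Candidates for the rack: grey one at scene (237,255) / top (390,195), with the dark handle in it; orange look-alikes at top (288,255) and (405,262), both empty. I take the grey one. The vice with the block is at top (250,195). A close crop will check both.

```bash
python3 - <<'E'
from h import *
c=ld('top');im=c['color'][...,::-1]
a=cv2.resize(im[160:225,355:422],None,fx=6,fy=6,interpolation=cv2.INTER_CUBIC)
b=cv2.resize(im[155:235,225:275],None,fx=5,fy=5,interpolation=cv2.INTER_CUBIC)
h=400;o=np.zeros((400,402+250,3),np.uint8);o[:390,:402]=a;o[:400,402:]=b
cv2.imwrite('pics/crop.png',o)
P=cloud(c)
for u,v in[(390,198),(392,196),(390,195),(388,198),(250,185),(245,187),(252,195),(314,214)]:print(u,v,P[v,u].round(3))
print(P[175:222:3,365:415:3,2].round(2))
z=P[...,2];roi=np.zeros(z.shape,bool);roi[150:240,220:280]=1
m=roi&(abs(z-.086)<.006)
print(m.sum(),np.argwhere(m).min(0),np.argwhere(m).max(0),cv2.minAreaRect(P[m][:,:2].astype(np.float32)))
roi[:]=0;roi[165:225,360:420]=1
m=roi&(z>.16);print(m.sum(),P[m].mean(0),P[m].max(0),P[m].min(0))
m=roi&(abs(z-.15)<.006);print(m.sum(),cv2.minAreaRect(P[m][:,:2].astype(np.float32)))
E
```

```text
390 198 [ 0.497 -0.24   0.179]
392 196 [ 0.501 -0.241  0.205]
390 195 [ 0.509 -0.245  0.158]
388 198 [ 0.5   -0.239  0.155]
250 185 [0.567 0.221 0.061]
245 187 [0.557 0.235 0.084]
252 195 [0.529 0.211 0.084]
314 214 [0.464 0.    0.02 ]
[[ 0.    0.    0.   -0.01  0.    0.    0.01  0.01  0.01 -0.    0.    0.15
   0.15  0.15  0.   -0.    0.  ]
 [-0.   -0.    0.   -0.    0.   -0.    0.01  0.01  0.    0.01  0.15  0.15
   0.15  0.15  0.15  0.15 -0.  ]
 [-0.   -0.   -0.01  0.   -0.    0.01  0.01  0.01  0.01  0.02  0.15  0.15
   0.15  0.15  0.15  0.    0.  ]
 [-0.    0.    0.    0.    0.    0.01  0.01  0.    0.01  0.15  0.15  0.15
   0.15  0.15  0.15 -0.   -0.  ]
 [ 0.   -0.   -0.    0.    0.01  0.01  0.01  0.01  0.01  0.15  0.15  0.15
   0.15  0.15  0.   -0.    0.  ]
 [-0.   -0.    0.   -0.    0.01  0.01  0.01  0.01  0.15  0.15  0.14  0.15
   0.15  0.15 -0.01 -0.    0.  ]
 [-0.   -0.   -0.01  0.01  0.01  0.01  0.01  0.15  0.15  0.15  0.15  0.15
   0.15  0.   -0.   -0.01 -0.  ]
 [-0.    0.    0.01  0.01  0.01  0.01  0.01  0.15  0.16  0.2   0.2   0.15
   0.01 -0.    0.   -0.   -0.  ]
 [-0.   
[... 492 characters left out ...]
-0.   -0.   -0.01 -0.   -0.  ]
 [-0.    0.    0.   -0.01 -0.    0.    0.    0.01  0.01  0.01 -0.    0.
  -0.   -0.   -0.01 -0.    0.  ]
 [-0.    0.   -0.    0.    0.   -0.    0.01 -0.    0.    0.   -0.01  0.
  -0.   -0.   -0.   -0.   -0.  ]
 [-0.   -0.   -0.   -0.   -0.    0.    0.    0.   -0.   -0.   -0.01  0.
   0.   -0.   -0.    0.    0.  ]]
531 [176 234] [197 262] ((0.5587338209152222, 0.22499491274356842), (0.0929436981678009, 0.07022593915462494), 85.3832778930664)
63 [ 0.4670849  -0.18423218  0.47548012] [0.50720015 0.01734609 1.3683844 ] [ 0.36768763 -0.25713297  0.16127489]
492 ((0.5191052556037903, -0.2628275156021118), (0.04889184981584549, 0.14222504198551178), 56.28267288208008)
```

View pics/crop.png

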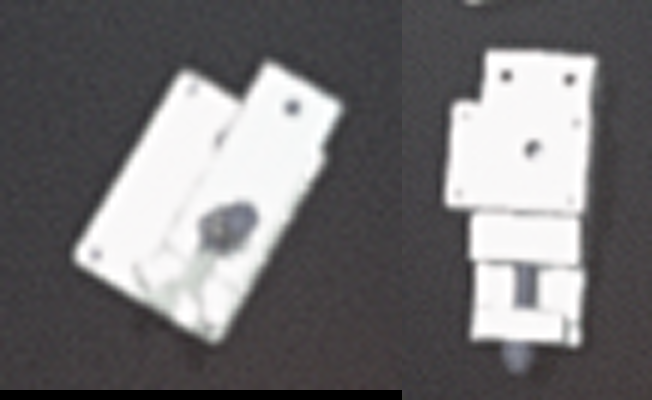

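The crop confirms it: the grey rack has the gauge handle standing in its slot at px (395,196), prongs towards lower left. The bore is the large dark dot in the block's middle at px (251.2,184.6); the small corner dots are screws.

```bash
cat >> h.py <<'E'
from scipy.spatial.transform import Rotation as Ro
def Rt(s): 
    q=s['orientation']; return Ro.from_quat([q[1],q[2],q[3],q[0]]).as_matrix()
def go(p):
    s=bot.state(); print('shift mm',(Rt(s).T@(np.array(p)-s['tcp_pos'])*1000).round(1),'level turn deg',level(s))
def level(s):
    R=Rt(s); w=np.cross(R[:,2],[0,0,-1]); return np.degrees(R.T@w).round(2)
E
python3 - <<'E'
from h import *
c=ld('top');P=cloud(c);z=P[...,2]
roi=np.zeros(z.shape,bool);roi[185:210,380:405]=1
m=roi&(z>.195)&(z<.215);print(m.sum(),P[m].mean(0),np.argwhere(m).mean(0),P[m].std(0))
print('handle top',onz(c,395.3,196,.2045),'bore',onz(c,251.2,184.6,.086))
c=ld('scene');P=cloud(c);z=P[...,2]
roi[:]=0;roi[215:245,220:250]=1
m=roi&(z>.175)&(z<.215);print(m.sum(),P[m].mean(0),np.argwhere(m).mean(0),P[m].min(0),P[m].max(0))
go([.50,-.245,.36])
E
```

```text
33 [ 0.49883225 -0.24904535  0.20407955] [196.57575758 394.42424242] [0.00495407 0.00489291 0.00277277]
handle top [ 0.50052689 -0.25177931  0.2045    ] bore [0.56465821 0.21317981 0.086     ]
93 [ 0.50605462 -0.25165086  0.19660315] [229.69892473 231.83870968] [ 0.49168146 -0.26105599  0.17541369] [ 0.51324249 -0.24112713  0.20732912]
shift mm [-544.4 -691.7  -57.1] level turn deg [-0.12 -0.01 -0.  ]
```

```bash
python3 -m jog '-20 -15 0 0 0 0 1; -50 -40 0 0 0 0 1; -80 -70 0 0 0 0 1; -110 -105 0 0 0 0 1; -140 -140 0 0 0 0 1' && python3 -m jog '-30 -35 0 0 0 0 1; -60 -70 0 0 0 0 1; -90 -105 0 0 0 0 1; -120 -140 0 0 0 0 1; -150 -175 0 0 0 0 1' && python3 -m jog '-30 -35 -10 0 0 0 1; -60 -70 -20 0 0 0 1; -90 -105 -30 0 0 0 1; -120 -140 -40 0 0 0 1; -150 -175 -50 0 0 0 1' && python3 -m jog '-30 -40 -5 0 0 0 1; -60 -85 -7 0 0 0 1; -80 -130 -7 0 0 0 1; -95 -165 -7 0 0 0 1; -104 -200 -7 0 0 0 1' && python3 -m jog '0 -2 0 0 0 0 1; 0 -2 0 0 0 0 1;0 -2 0 0 0 0 1'
python3 - <<'E'
from h import *
c=cap('wrist');cv2.imwrite('pics/w1.png',c['color'][...,::-1]);s=bot.state();print(s['tcp_pos'],s['joint_pos'],s['time'],s['wrist_force'])
go([.4988,-.249,.2555])
E
```

```text
time: 0.6
tcp_pos: [0.2411, 0.3867, 0.3021]
orientation: [-0.0, 0.121, 0.993, -0.0]
wrist_force: [0.5, -0.3, 0.3]
opening: 1.001
grasp_force: 0.0
time: 1.1
tcp_pos: [0.3443, 0.1806, 0.3024]
orientation: [0.0, 0.121, 0.993, 0.0]
wrist_force: [0.9, 0.0, 0.2]
opening: 1.001
grasp_force: 0.0
time: 1.6
tcp_pos: [0.4477, -0.0256, 0.3528]
orientation: [-0.0, 0.122, 0.993, 0.0]
wrist_force: [1.4, 1.1, 0.7]
opening: 1.0
grasp_force: 0.0
time: 2.1
tcp_pos: [0.5002, -0.2452, 0.3588]
orientation: [-0.0, 0.122, 0.993, 0.0]
wrist_force: [0.8, -0.2, 0.2]
opening: 0.999
grasp_force: 0.0
time: 2.4
tcp_pos: [0.4995, -0.2438, 0.3593]
orientation: [-0.0, 0.121, 0.993, 0.001]
wrist_force: [0.1, -0.2, 0.6]
opening: 1.002
grasp_force: 0.0
[ 0.49962271 -0.2434995   0.35947735] [-6.09402157e-01  1.27194826e-01  1.51583698e+00  4.32264832e-04
  1.49923122e+00 -1.93784344e+00] 2.45 [0.54566087 0.32695854 0.81889599]
shift mm [ -0.6  -5.6 104. ] level turn deg [ 0.04 -0.03  0.  ]
```

View pics/w1.png

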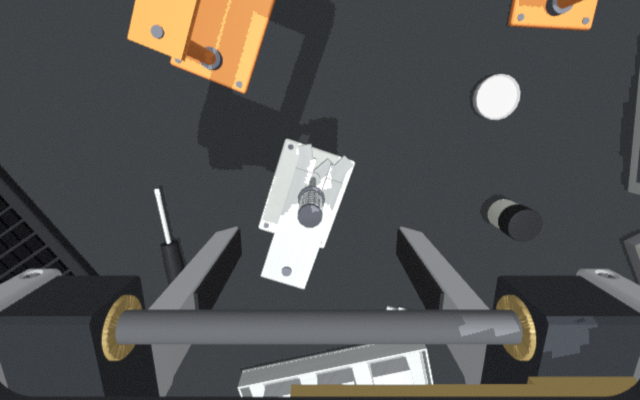

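Wrist picture: handle's dark top face at about (310,215), fork plate running from prongs (~(320,155)) to the post end (285,272); both empty racks orange.

```bash
python3 - <<'E'
from h import *
c=ld('wrist');P=cloud(c);z=P[...,2];im=c['color'][...,::-1]
roi=np.zeros(z.shape,bool);roi[135:290,255:360]=1
m=roi&(z>.195)&(z<.215);e=cv2.minAreaRect(np.argwhere(m)[:,::-1].astype(np.float32));print(m.sum(),P[m].mean(0),e,onz(c,*e[0],.2045))
m2=roi&(abs(z-.15)<.006);r=cv2.minAreaRect(P[m2][:,:2].astype(np.float32));print(m2.sum(),r,P[m2][:,2].mean())
o=cv2.resize(im[135:290,250:360],None,fx=5,fy=5,interpolation=cv2.INTER_CUBIC)[:600*2]
o=cv2.resize(im[135:255,250:360],None,fx=5,fy=5,interpolation=cv2.INTER_CUBIC);cv2.imwrite('pics/w1c.png',o)
E
```

```text
542 [ 0.4989297  -0.25004308  0.20450864] ((309.5, 214.0), (26.0, 25.0), 90.0) [ 0.49883836 -0.25022667  0.2045    ]
5147 ((0.5197853446006775, -0.26265856623649597), (0.053191542625427246, 0.14152972400188446), 58.02029800415039) 0.15058359229329918
```

View pics/w1c.png

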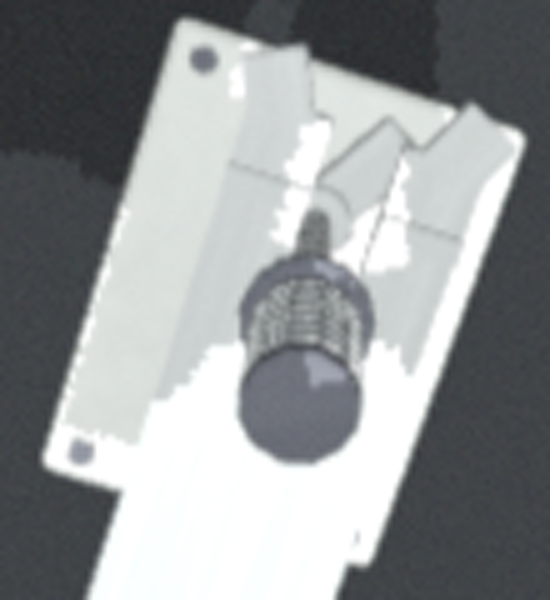

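```bash
python3 - <<'E'
from h import *
c=ld('wrist')
a=onz(c,286.3,271,.15)[:2];b=np.array([.4988,-.2502]);d=a-b;print(a,np.hypot(*d),np.degrees(np.arctan2(d[1],d[0])))
P=cloud(c);z=P[...,2];R=P[(abs(z-.15)<.006)&(np.mgrid[0:400,0:640][0]>205)&(np.mgrid[0:400,0:640][0]<290)&(np.mgrid[0:400,0:640][1]>255)&(np.mgrid[0:400,0:640][1]<360)]
print(cv2.minAreaRect(R[:,:2].astype(np.float32)))
t=onz(ld('top'),403.7,177.8,.15)[:2];d=t-b;print(t,np.hypot(*d),np.degrees(np.arctan2(d[1],d[0])))
go([.4988,-.2502,.2565])
E
```

```text
[ 0.56836223 -0.29377356] 0.08208263305450242 -32.06289585243516
((0.5399987697601318, -0.27600258588790894), (0.046196792274713516, 0.09302755445241928), 57.28718185424805)
[ 0.56616659 -0.29501126] 0.08090924649799432 -33.63126564529978
shift mm [ -0.9  -6.8 103. ] level turn deg [ 0.04 -0.03  0.  ]
```

```bash
python3 -m jog '-1 -7 20 0 0 0 1; -1 -7 45 0 0 0 1; -1 -7 70 0 0 0 1; -1 -7 90 0 0 0 1; -1 -7 103 0 0 0 1' && python3 -m jog '0 0 0 0 0 0 0.5; 0 0 0 0 0 0 0; 0 0 0 0 0 0 -0.4; 0 0 0 0 0 0 -0.5; 0 0 0 0 0 0 -0.55'; python3 - <<'E'
from h import *
s=bot.state();print(s['tcp_pos'],s['wrist_force'],s['opening']);go([.4988,-.2502,.2565])
E
```

```text
time: 2.95
tcp_pos: [0.4985, -0.2499, 0.2551]
orientation: [-0.001, 0.121, 0.993, 0.001]
wrist_force: [0.2, 0.2, -0.2]
opening: 0.996
grasp_force: 0.0
time: 3.45
tcp_pos: [0.4993, -0.2522, 0.2576]
orientation: [0.001, 0.122, 0.993, -0.0]
wrist_force: [-0.4, 0.4, 0.5]
opening: 0.611
grasp_force: 0.0
[ 0.49934825 -0.25219189  0.25764767] [-0.3954913   0.44600292  0.49978997] 0.6108976381661901
shift mm [1.  1.8 1.1] level turn deg [-0.04  0.1   0.  ]
```

```bash
python3 -m jog '0 0 0 0 0 0 -0.45; 0 0 0 0 0 0 -0.45; 0 0 0 0 0 0 -0.45; 0 0 0 0 0 0 -0.45; 0 0 0 0 0 0 -0.45'; python3 - <<'E'
from h import *
for i in range(3):
    c=cap('wrist');s=bot.state();print(s['tcp_pos'],s['opening'],level(s))
cv2.imwrite('pics/w2.png',c['color'][130:400,150:500,::-1])
E
```

```text
time: 3.95
tcp_pos: [0.499, -0.2519, 0.2566]
orientation: [-0.0, 0.122, 0.993, 0.0]
wrist_force: [0.2, 0.0, -0.4]
opening: 0.276
grasp_force: 0.0
[ 0.49895041 -0.25188436  0.2565959 ] 0.2771793463008411 [ 0. -0.  0.]
[ 0.49895882 -0.25188443  0.25658779] 0.27412334396069427 [ 0.   -0.01 -0.  ]
[ 0.4989438  -0.25188273  0.25660711] 0.27648867410395134 [ 0.   -0.01  0.  ]
```

View pics/w2.png

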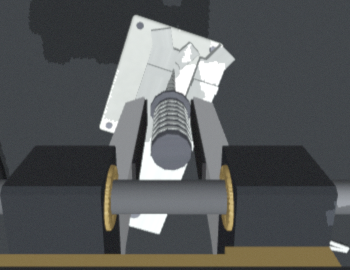

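```bash
python3 -m jog '0 1 0 0 0 0 -0.5; 0 1 0 0 0 0 -0.55; 0 1 0 0 0 0 -0.6; 0 1 0 0 0 0 -0.7; 0 1 0 0 0 0 -1' && python3 -m jog '0 0 0 0 0 0 -1; 0 0 0 0 0 0 -1; 0 0 0 0 0 0 -1;0 0 0 0 0 0 -1;0 0 0 0 0 0 -1'; python3 -c "
from rig import bot;s=bot.state();print(s['tcp_pos'],s['wrist_force'],s['moment'])"
```

```text
time: 4.6
tcp_pos: [0.4992, -0.2509, 0.2566]
orientation: [0.0, 0.122, 0.993, 0.0]
wrist_force: [0.5, 1.2, 0.4]
opening: 0.207
grasp_force: 30.0
time: 5.1
tcp_pos: [0.4992, -0.2508, 0.2566]
orientation: [-0.0, 0.122, 0.993, 0.0]
wrist_force: [0.2, 0.4, -0.8]
opening: 0.209
grasp_force: 30.0
[ 0.49920883 -0.250846    0.25663679] [ 0.22236897  0.40179557 -0.78741932] [ 0.13851202 -0.01779079 -0.02103016]
```

```bash
python3 -m jog '0 0 -2 0 0 0 -1; 0 0 -4 0 0 0 -1; 0 0 -6 0 0 0 -1; 0 0 -9 0 0 0 -1; 0 0 -10 0 0 0 -1' && python3 -c "
from rig import bot;s=bot.state();print(s['wrist_force'],s['moment'])" && python3 -m jog '4 1.4 0 0 0 0 -1; 10 3.4 0 0 0 0 -1; 18 6.1 0 0 0 0 -1; 26 8.8 0 0 0 0 -1; 34 11.5 0 0 0 0 -1' && python3 -m jog '10 3.4 0 0 0 0 -1; 21 7.1 0 0 0 0 -1; 33 11.2 0 0 0 0 -1; 46 15.6 0 0 0 0 -1; 56 19 0 0 0 0 -1' && python3 -m jog '0 0 -10 0 0 0 -1; 0 0 -25 0 0 0 -1; 0 0 -45 0 0 0 -1; 0 0 -70 0 0 0 -1; 0 0 -90 0 0 0 -1'
python3 - <<'E'
from h import *
s=bot.state();print(s['tcp_pos'],s['wrist_force']); go([.56,.21,.36])
for i in range(3):c=cap('scene')
cv2.imwrite('pics/s2.png',cv2.resize(c['color'][100:330,150:420,::-1],None,fx=2.5,fy=2.5))
E
```

```text
time: 5.6
tcp_pos: [0.4993, -0.2511, 0.2671]
orientation: [0.0, 0.122, 0.993, -0.0]
wrist_force: [-0.4, 0.8, -2.1]
opening: 0.211
grasp_force: 30.0
[-0.39167185  0.7769916  -2.0800228 ] [-0.03154485 -0.02116663 -0.01630175]
time: 6.1
tcp_pos: [0.4681, -0.231, 0.2665]
orientation: [-0.0, 0.122, 0.993, 0.0]
wrist_force: [-0.5, 0.8, -1.9]
opening: 0.21
grasp_force: 30.0
time: 6.6
tcp_pos: [0.4181, -0.1988, 0.2666]
orientation: [-0.0, 0.122, 0.993, 0.0]
wrist_force: [-0.4, 0.5, -1.3]
opening: 0.209
grasp_force: 30.0
time: 7.1
tcp_pos: [0.4198, -0.2, 0.3591]
orientation: [0.001, 0.122, 0.993, -0.001]
wrist_force: [-0.1, -0.4, -1.6]
opening: 0.205
grasp_force: 30.0
[ 0.41977271 -0.20001739  0.35909908] [-0.13837335 -0.43497623 -1.64184973]
shift mm [-37.1 431.7  -1.3] level turn deg [-0.06  0.16 -0.  ]
```

View pics/s2.png

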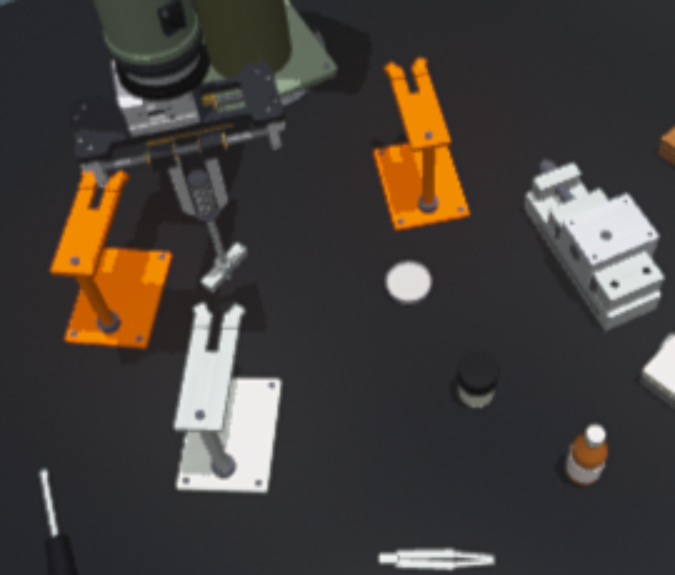

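```bash
python3 -m jog '-3 20 0 0 0 0 -1; -8 55 0 0 0 0 -1; -14 95 0 0 0 0 -1; -20 135 0 0 0 0 -1; -25 175 0 0 0 0 -1' && python3 -m jog '-4 40 0 0 0 0 -1; -8 80 0 0 0 0 -1; -11 120 0 0 0 0 -1; -13 155 0 0 0 0 -1; -14 185 0 0 0 0 -1' && python3 -m jog '-1 30 0 0 0 0 -1; -2 50 0 0 0 0 -1; -2 65 0 0 0 0 -1; -2 74 0 0 0 0 -1; -2 74 0 0 0 0 -1' && python3 -m jog '0 0 0 0 0 0 -1;0 0 0 0 0 0 -1;0 0 0 0 0 0 -1'
python3 - <<'E'
from h import *
for n in('top','wrist','scene'):c=cap(n)
s=bot.state();print(s['tcp_pos'],level(s));go([.5647,.2132,.36])
print('bore scene',onz(ld('scene'),392.4,194,.086))
w=ld('wrist')['color'][120:400,180:480,::-1];q=ld('scene')['color'][120:240,330:450,::-1]
a=cv2.resize(w,None,fx=1.5,fy=1.5);b=cv2.resize(q,None,fx=2.9,fy=2.9)
o=np.zeros((420,800,3),np.uint8);o[:,:450]=a;o[:b.shape[0],450:450+b.shape[1]]=b[:,:350];cv2.imwrite('pics/b1.png',o)
E
```

```text
time: 7.75
tcp_pos: [0.4856, -0.0343, 0.3551]
orientation: [-0.001, 0.122, 0.993, 0.0]
wrist_force: [0.0, 0.0, -1.1]
opening: 0.204
grasp_force: 30.0
time: 8.25
tcp_pos: [0.5438, 0.1423, 0.3547]
orientation: [-0.001, 0.121, 0.993, -0.0]
wrist_force: [-0.6, -1.3, -0.9]
opening: 0.206
grasp_force: 30.0
time: 8.75
tcp_pos: [0.5636, 0.2122, 0.3558]
orientation: [-0.001, 0.121, 0.993, -0.0]
wrist_force: [-0.5, -0.9, -1.2]
opening: 0.209
grasp_force: 30.0
time: 9.05
tcp_pos: [0.5638, 0.2108, 0.3568]
orientation: [0.0, 0.122, 0.993, -0.0]
wrist_force: [0.3, -0.7, -2.2]
opening: 0.209
grasp_force: 30.0
[0.56378109 0.21119049 0.35682598] [ 0.    0.01 -0.  ]
shift mm [-0.4  2.2 -3.2] level turn deg [ 0.    0.01 -0.  ]
bore scene [0.56769953 0.21452023 0.086     ]
```

View pics/b1.png

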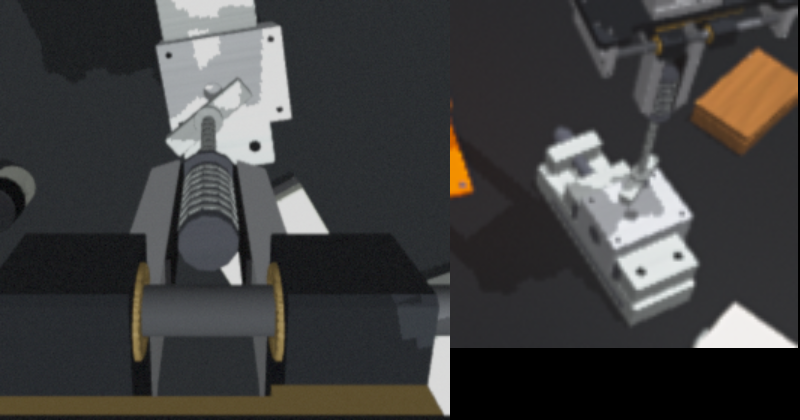

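Handle, bar and rod hide most of the bore in the wrist view (crop (208,90)); I step aside to see it clear.

```bash
python3 -m jog '0 -15 0 0 0 0 -1; 0 -35 0 0 0 0 -1; 0 -50 0 0 0 0 -1; 0 -60 0 0 0 0 -1; 0 -60 0 0 0 0 -1' >/dev/null&& python3 -m jog '0 0 0 0 0 0 -1;0 0 0 0 0 0 -1;0 0 0 0 0 0 -1'
python3 - <<'E'
from h import *
for i in range(2):c=cap('wrist')
s=bot.state();print(s['tcp_pos'],level(s))
P=cloud(c);z=P[...,2];v,u=np.mgrid[0:400,0:640]
b=onz(c,0,0,0)
# project expected bore
X=c['R']@np.array([.5650,.2135,.086])+c['t'];p=c['K']@X;print('exp px',p[:2]/p[2])
x0,y0=(p[:2]/p[2]).astype(int)
m=(abs(z-.086)<.006)&(abs(u-x0)<110)&(abs(v-y0)<110);print(m.sum(),cv2.minAreaRect(P[m][:,:2].astype(np.float32)),P[m][:,2].mean())
m=(z>s['tcp_pos'][2]-.06)&(z<s['tcp_pos'][2]-.04)&(abs(u-309)<40)&(v>200)&(v<310);print('handle top',m.sum(),P[m].mean(0))
a=cv2.resize(c['color'][max(0,y0-50):y0+100,x0-110:x0+60,::-1],None,fx=4,fy=4,interpolation=cv2.INTER_CUBIC);print(x0-110,max(0,y0-50));cv2.imwrite('pics/b2.png',a)
E
```

```text
time: 10.0
tcp_pos: [0.5494, 0.154, 0.3566]
orientation: [-0.0, 0.121, 0.993, 0.0]
wrist_force: [0.3, 0.2, -1.2]
opening: 0.205
grasp_force: 30.0
[0.54934644 0.15394699 0.35656053] [ 0. -0. -0.]
exp px [372.57247012 182.35113611]
4920 ((0.5592129826545715, 0.22538678348064423), (0.0923517569899559, 0.07055734843015671), 85.14197540283203) 0.08618013299593405
handle top 2398 [0.54538075 0.1528504  0.30536872]
262 132
```

View pics/b2.png

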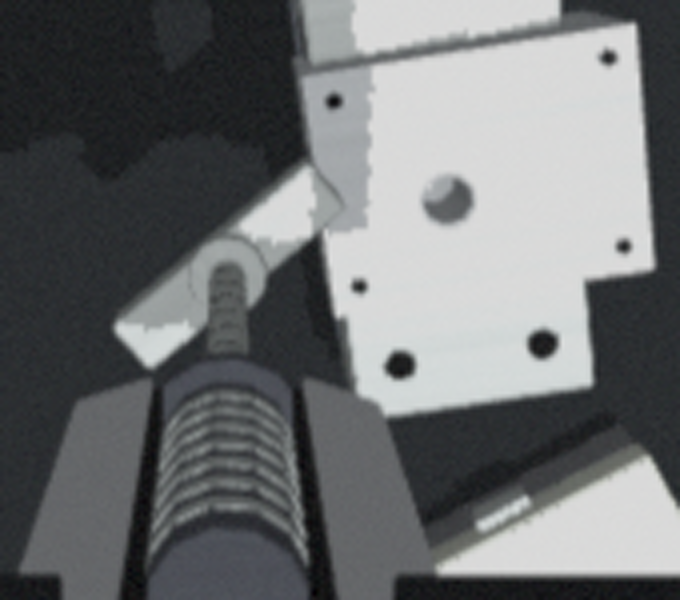

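Bore is clear at wrist px (373.6,181.4); rod meets the collar at about (318.6,198.6), handle top at (318.7,278.7).

```bash
python3 - <<'E'
from h import *
c=ld('wrist');P=cloud(c);z=P[...,2]
print('bore',onz(c,373.6,181.4,.086))
print('handle top',P[279,318],onz(c,318.7,278.7,.3056))
for uv in[(318,193),(313,197),(324,197),(318,203),(318,210),(318,215)]:print(uv,P[uv[1],uv[0]].round(4))
# bar top: plane points on bar ends
v,u=np.mgrid[0:400,0:640];m=(u>288)&(u<350)&(v>165)&(v<230)&(z>.135)&(z<.175);print('bar',m.sum(),cv2.minAreaRect(P[m][:,:2].astype(np.float32)),np.percentile(P[m][:,2],[5,25,50,75,95]))
# camera line of rod: edges at several rows
g=cv2.cvtColor(c['color'],cv2.COLOR_RGB2GRAY)
s=bot.state();print(s['tcp_pos'])
E
```

```text
bore [0.56420099 0.21484568 0.086     ]
handle top [0.54865569 0.15454669 0.30566866] [0.54862075 0.15489079 0.3056    ]
(318, 193) [0.5438 0.1553 0.1614]
(313, 197) [0.5464 0.1501 0.1613]
(324, 197) [0.548  0.1598 0.164 ]
(318, 203) [0.5466 0.1547 0.1841]
(318, 210) [0.5462 0.1549 0.2051]
(318, 215) [0.5467 0.1548 0.2159]
bar 1013 ((0.5507477521896362, 0.15403801202774048), (0.01869499869644642, 0.06069096177816391), 22.375141143798828) [0.15015709 0.15580718 0.15655346 0.15767442 0.16321589]
[0.54934644 0.15394699 0.35656053]
```

```bash
python3 -m jog '0 15 0 0 0 0 -1; 0 35 0 0 0 0 -1; 1 50 0 0 0 0 -1; 1 62 0 0 0 0 -1; 1 62 0 0 0 0 -1' >/dev/null&& python3 -m jog '0 0 0 0 0 0 -1;0 0 10 0 0 0 -1;0 0 20 0 0 0 -1;0 0 30 0 0 0 -1;0 0 34 0 0 0 -1' && python3 -m jog '0 0 0 0 0 0 -1;0 0 0 0 0 0 -1;0 0 0 0 0 0 -1'
python3 - <<'E'
from h import *
for n in('wrist','scene'):
    for i in range(2):c=cap(n)
s=bot.state();print(s['tcp_pos'],level(s),s['wrist_force'])
a=cv2.resize(ld('wrist')['color'][120:220,260:380,::-1],None,fx=3.3,fy=3.3,interpolation=cv2.INTER_CUBIC)
b=cv2.resize(c['color'][150:230,350:430,::-1],None,fx=5,fy=5,interpolation=cv2.INTER_CUBIC)
o=np.zeros((400,800,3),np.uint8);o[:a.shape[0],:a.shape[1]]=a;o[:,400:]=b;cv2.imwrite('pics/b3.png',o)
E
```

```text
time: 11.1
tcp_pos: [0.5624, 0.2132, 0.3203]
orientation: [-0.002, 0.122, 0.993, -0.001]
wrist_force: [-1.1, -0.9, -1.5]
opening: 0.209
grasp_force: 30.0
time: 11.4
tcp_pos: [0.5636, 0.2139, 0.3233]
orientation: [0.001, 0.122, 0.993, 0.0]
wrist_force: [0.5, -0.3, -0.7]
opening: 0.209
grasp_force: 30.0
[0.56346132 0.21393544 0.32315252] [0.02 0.05 0.  ] [-0.30821625  1.11179166 -1.61010509]
```

View pics/b3.png

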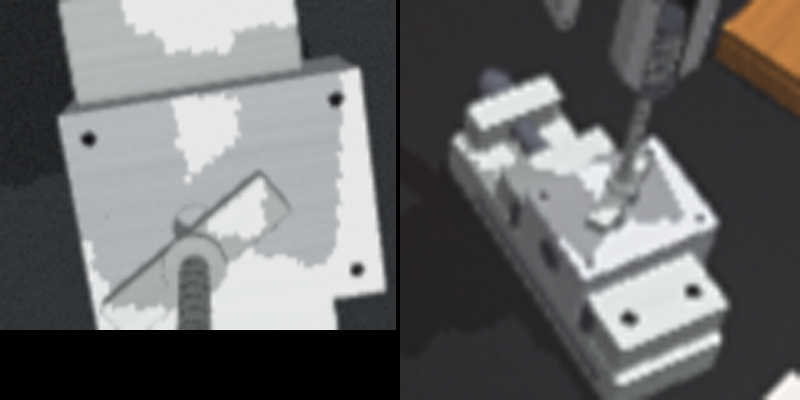

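```bash
cat > chk.py <<'E'
import sys
from rig import bot
s=bot.state();f=s['wrist_force'];print(round(s['time'],2),s['tcp_pos'].round(4),f.round(1))
sys.exit(0 if f[2]<float(sys.argv[1]) else 1)
E
python3 -m jog '0 0 3 0 0 0 -1;0 0 6 0 0 0 -1;0 0 9 0 0 0 -1;0 0 11 0 0 0 -1;0 0 11 0 0 0 -1' >/dev/null && python3 chk.py 1.5 && python3 -m jog '0 0 1 0 0 0 -1;0 0 2 0 0 0 -1;0 0 3 0 0 0 -1;0 0 4 0 0 0 -1;0 0 4 0 0 0 -1' >/dev/null && python3 chk.py 1.5 && python3 -m jog '0 0 1 0 0 0 -1;0 0 2 0 0 0 -1;0 0 3 0 0 0 -1;0 0 4 0 0 0 -1;0 0 4 0 0 0 -1' >/dev/null && python3 chk.py 2 && python3 -m jog '0 0 1 0 0 0 -1;0 0 2 0 0 0 -1;0 0 3 0 0 0 -1;0 0 4 0 0 0 -1;0 0 4 0 0 0 -1' >/dev/null && python3 chk.py 3.5 && python3 -m jog '0 0 1 0 0 0 -1;0 0 2 0 0 0 -1;0 0 3 0 0 0 -1;0 0 4 0 0 0 -1;0 0 4 0 0 0 -1' >/dev/null && python3 chk.py 3.5
```

```text
12.1 [0.563  0.2138 0.311 ] [-0.3 -0.1 -1.8]
12.6 [0.5632 0.2138 0.3075] [-0.4  0.1 -1.8]
13.1 [0.5632 0.2138 0.3034] [ 0.   0.8 -1.5]
13.6 [0.5632 0.2138 0.2994] [ 0.7 -0.6 -1.9]
14.1 [0.5634 0.2139 0.2961] [-1.4 -1.1  2.5]
```

Bar touched the block just when expected (force +3.5 N). On down.

```bash
python3 -m jog '0 0 1 0 0 0 -1;0 0 2 0 0 0 -1;0 0 3 0 0 0 -1;0 0 4 0 0 0 -1;0 0 4 0 0 0 -1' >/dev/null && python3 chk.py 4 && python3 -m jog '0 0 1 0 0 0 -1;0 0 2 0 0 0 -1;0 0 3 0 0 0 -1;0 0 4 0 0 0 -1;0 0 4 0 0 0 -1' >/dev/null && python3 chk.py 4 && python3 -m jog '0 0 .5 0 0 0 -1;0 0 1 0 0 0 -1;0 0 1 0 0 0 -1' >/dev/null && python3 chk.py 4.5 && python3 -m jog '0 0 .5 0 0 0 -1;0 0 1 0 0 0 -1;0 0 1 0 0 0 -1' >/dev/null && python3 chk.py 4.5 && python3 -m jog '0 0 .5 0 0 0 -1;0 0 1 0 0 0 -1;0 0 1 0 0 0 -1' >/dev/null && python3 chk.py 4.5 && python3 -m jog '0 0 .5 0 0 0 -1;0 0 1 0 0 0 -1;0 0 1 0 0 0 -1' >/dev/null && python3 chk.py 4.5 && python3 -m jog '0 0 .5 0 0 0 -1;0 0 1 0 0 0 -1;0 0 1 0 0 0 -1' >/dev/null && python3 chk.py 4.5 && python3 -m jog '0 0 .5 0 0 0 -1;0 0 1 0 0 0 -1;0 0 1 0 0 0 -1' >/dev/null && python3 chk.py 4.5 && python3 -m jog '0 0 .5 0 0 0 -1;0 0 1 0 0 0 -1;0 0 1 0 0 0 -1' >/dev/null && python3 chk.py 4.5 && python3 -m jog '0 0 .5 0 0 0 -1;0 0 1 0 0 0 -1;0 0 1 0 0 0 -1' >/dev/null && python3 chk.py 4.5
```

```text
14.6 [0.5634 0.2139 0.2914] [-0.1 -0.8  1.5]
15.1 [0.5633 0.2139 0.2874] [ 0.9 -0.2  1.6]
15.4 [0.5633 0.2139 0.2866] [-0.8 -0.4  1.8]
15.7 [0.5633 0.2139 0.2856] [ 1.  -0.8  2.3]
16.0 [0.5633 0.2139 0.2846] [0.6 0.4 2.1]
16.3 [0.5633 0.2139 0.2836] [0.8 0.6 1.9]
16.6 [0.5633 0.2138 0.2826] [1.2 0.8 0.7]
16.9 [0.5633 0.2139 0.2815] [ 0.6 -0.1  2. ]
17.2 [0.5634 0.2139 0.281 ] [0.2 0.1 3.5]
17.5 [0.5634 0.2139 0.2806] [-0.8 -1.   7.1]
```

```bash
python3 -m jog '0 0 .3 0 0 0 -1;0 0 .6 0 0 0 -1;0 0 .6 0 0 0 -1;0 0 .6 0 0 0 -1;0 0 .6 0 0 0 -1' && python3 chk.py 20 && python3 -m jog '0 0 0 0 0 0 -1;0 0 0 0 0 0 -1;0 0 0 0 0 0 -1;0 0 0 0 0 0 -1' && python3 chk.py 20
python3 - <<'E'
from h import *
c=cap('wrist');print(bot.state()['wrist_force'],level(bot.state()))
P=cloud(c);z=P[...,2];v,u=np.mgrid[0:400,0:640]
m=(u>270)&(u<370)&(v>150)&(v<250)&(z>.09)&(z<.112);print('bar top z',np.percentile(P[m][:,2],[10,25,50,75,90]))
E
```

```text
time: 18.0
tcp_pos: [0.5635, 0.2139, 0.2804]
orientation: [0.0, 0.122, 0.993, 0.0]
wrist_force: [-0.7, 0.4, 8.6]
opening: 0.208
grasp_force: 30.0
18.0 [0.5635 0.2139 0.2804] [-0.7  0.4  8.6]
time: 18.4
tcp_pos: [0.5635, 0.2139, 0.2804]
orientation: [0.0, 0.122, 0.993, 0.0]
wrist_force: [-1.1, 0.5, 8.3]
opening: 0.204
grasp_force: 30.0
18.4 [0.5635 0.2139 0.2804] [-1.1  0.5  8.3]
[-0.8517475   0.56171607  7.66323527] [ 0.02  0.05 -0.  ]
bar top z [0.09675694 0.09776354 0.09846358 0.09943711 0.10435036]
```

```bash
python3 -m jog '0 0 -1 0 0 0 -1;0 0 -2 0 0 0 -1;0 0 -4 0 0 0 -1;0 0 -7 0 0 0 -1;0 0 -10 0 0 0 -1' && python3 -m jog '0 0 -4 0 0 0 -1;0 0 -8 0 0 0 -1;0 0 -12 0 0 0 -1;0 0 -16 0 0 0 -1;0 0 -20 0 0 0 -1' >/dev/null && python3 -m jog '0 0 -6 0 0 0 -1;0 0 -14 0 0 0 -1;0 0 -24 0 0 0 -1;0 0 -34 0 0 0 -1;0 0 -44 0 0 0 -1' >/dev/null && python3 -m jog '0 0 -3 0 0 0 -1; 0 0 -3 0 0 0 -1; 0 0 -3 0 0 0 -1' && python3 -m jog '3 -20 0 0 0 0 -1; 6 -50 0 0 0 0 -1; 9 -85 0 0 0 0 -1; 13 -120 0 0 0 0 -1; 16 -155 0 0 0 0 -1' >/dev/null && python3 -m jog '3 -35 0 0 0 0 -1; 6 -70 0 0 0 0 -1; 9 -105 0 0 0 0 -1; 12 -140 0 0 0 0 -1; 15 -172 0 0 0 0 -1' && python3 -m jog '2 -30 0 0 0 0 -1; 4 -60 0 0 0 0 -1; 6 -85 0 0 0 0 -1; 8 -102 0 0 0 0 -1; 8 -110 0 0 0 0 -1' >/dev/null && python3 -m jog '0 0 0 0 0 0 -1;0 0 0 0 0 0 -1;0 0 0 0 0 0 -1'
python3 - <<'E'
from h import *
for i in range(2):c=cap('wrist')
s=bot.state();d=np.array([.8415,-.540,0]);seat=np.array([.4992,-.2508,.2671])
go(seat-.095*d+[0,0,.09])
P=cloud(c);z=P[...,2];v,u=np.mgrid[0:400,0:640]
t=s['tcp_pos'];print(t,'handle',P[279,318])
m=(u>270)&(u<370)&(v>150)&(v<260)&(abs(z-(t[2]-.2255+.031+.014))<.012);print('bar',m.sum(),cv2.minAreaRect(P[m][:,:2].astype(np.float32)),np.percentile(P[m][:,2],[25,50,75])-t[2])
cv2.imwrite('pics/r1.png',c['color'][...,::-1])
E
```

```text
time: 18.95
tcp_pos: [0.5626, 0.2137, 0.2878]
orientation: [-0.001, 0.122, 0.993, -0.0]
wrist_force: [-0.4, 0.4, -1.3]
opening: 0.208
grasp_force: 30.0
time: 20.25
tcp_pos: [0.5631, 0.2138, 0.3557]
orientation: [-0.0, 0.122, 0.993, -0.0]
wrist_force: [0.1, 0.1, -1.7]
opening: 0.211
grasp_force: 30.0
time: 21.25
tcp_pos: [0.4533, -0.0972, 0.3555]
orientation: [-0.0, 0.122, 0.993, 0.0]
wrist_force: [-0.3, -1.1, -2.2]
opening: 0.209
grasp_force: 30.0
time: 22.05
tcp_pos: [0.4202, -0.2, 0.3559]
orientation: [-0.0, 0.121, 0.993, 0.0]
wrist_force: [0.4, 0.5, -1.6]
opening: 0.21
grasp_force: 30.0
shift mm [ 1.1  0.3 -1.1] level turn deg [ 0.01 -0.    0.  ]
[ 0.42021003 -0.20005055  0.3560153 ] handle [ 0.4191239  -0.19929513  0.30580477]
bar 1114 ((0.42112475633621216, -0.1997588574886322), (0.01679917424917221, 0.06035320833325386), 23.79701042175293) [-0.18329246 -0.1826292  -0.18163259]
```

View pics/r1.png

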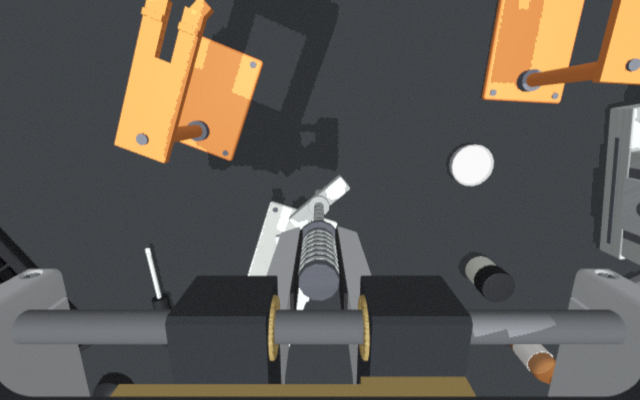

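Gauge upright, bar now 17.5 mm higher on the rod (about 31 mm); rack prongs are just below and left of the rod. Down and back along the same path.

```bash
python3 -m jog '1 0.3 10 0 0 0 -1; 1 0.3 30 0 0 0 -1; 1 0.3 55 0 0 0 -1; 1 0.3 78 0 0 0 -1; 1 0.3 88 0 0 0 -1'>/dev/null && python3 -m jog '0 0 0 0 0 0 -1;0 0 0 0 0 0 -1;0 0 0 0 0 0 -1' && python3 - <<'E'
from h import *
go([.4992,-.2508,.2671])
E
```

```text
time: 22.95
tcp_pos: [0.4198, -0.2008, 0.2695]
orientation: [0.001, 0.122, 0.993, -0.001]
wrist_force: [-0.5, -1.1, -1.1]
opening: 0.208
grasp_force: 30.0
shift mm [-89.1 -29.4   2.6] level turn deg [-0.06  0.15  0.  ]
```

```bash
python3 -m jog '-6 -2 0 0 0 0 -1; -16 -5.4 0 0 0 0 -1; -26 -8.8 0 0 0 0 -1; -36 -12.1 0 0 0 0 -1; -42 -14.1 0 0 0 0 -1' && python3 chk.py 2 && python3 -m jog '-6 -2 0 0 0 0 -1; -13 -4.4 0 0 0 0 -1; -20 -6.7 0 0 0 0 -1; -27 -9 0 0 0 0 -1; -30 -10.1 0 0 0 0 -1' && python3 chk.py 2 && python3 - <<'E'
from h import *
for i in range(3):c=cap('wrist')
go([.4992,-.2508,.2671]);print(bot.state()['wrist_force'],bot.state()['moment'])
E
```

```text
time: 23.45
tcp_pos: [0.4576, -0.2249, 0.2681]
orientation: [0.0, 0.122, 0.993, -0.0]
wrist_force: [0.1, -0.1, -2.0]
opening: 0.209
grasp_force: 30.0
23.45 [ 0.4576 -0.2249  0.2681] [ 0.1 -0.1 -2. ]
time: 23.95
tcp_pos: [0.4837, -0.2416, 0.2681]
orientation: [0.0, 0.122, 0.993, -0.0]
wrist_force: [-0.5, -0.2, -1.0]
opening: 0.206
grasp_force: 30.0
23.95 [ 0.4837 -0.2416  0.2681] [-0.5 -0.2 -1. ]
shift mm [-17.9  -5.5   0.9] level turn deg [ 0.01 -0.02  0.  ]
[-0.38212448 -0.08025065 -2.82332238] [-0.03615617  0.04266908 -0.03342632]
```

```bash
python3 -m jog '-6 -1.8 0 0 0 0 -1; -12 -3.7 0 0 0 0 -1; -18 -5.5 0 0 0 0 -1; -18 -5.5 0 0 0 0 -1; -18 -5.5 0 0 0 0 -1'>/dev/null && python3 chk.py 2 && python3 -m jog '0 0 2 0 0 0 -1; 0 0 4 0 0 0 -1; 0 0 6 0 0 0 -1; 0 0 8 0 0 0 -1; 0 0 8 0 0 0 -1' >/dev/null && python3 chk.py 1 && python3 -m jog '0 0 .5 0 0 0 -1; 0 0 1 0 0 0 -1; 0 0 1 0 0 0 -1; 0 0 1 0 0 0 -1'>/dev/null && python3 chk.py 1 && python3 -m jog '0 0 .5 0 0 0 -1; 0 0 1 0 0 0 -1; 0 0 1 0 0 0 -1; 0 0 1 0 0 0 -1'>/dev/null && python3 chk.py 1 && python3 -m jog '0 0 .5 0 0 0 -1; 0 0 1 0 0 0 -1; 0 0 1 0 0 0 -1; 0 0 1 0 0 0 -1'>/dev/null && python3 chk.py 1 && python3 -m jog '0 0 .5 0 0 0 -1; 0 0 1 0 0 0 -1; 0 0 1 0 0 0 -1; 0 0 1 0 0 0 -1'>/dev/null && python3 chk.py 1
```

```text
24.6 [ 0.4993 -0.2509  0.268 ] [-0.9  0.2 -1.5]
25.1 [ 0.4989 -0.2507  0.2596] [-0.4  0.1 -0.9]
25.5 [ 0.4993 -0.2509  0.2591] [ 0.   0.3 -1.8]
25.9 [ 0.4992 -0.2508  0.258 ] [ 0.8  0.6 -1.4]
26.3 [ 0.4992 -0.2508  0.257 ] [-0.3  0.  -1.4]
26.7 [ 0.4993 -0.2509  0.2566] [-1.1  0.3  3.1]
```

Flange is on the fork. Open, then rise.

```bash
python3 -m jog '0 0 0 0 0 0 -0.55; 0 0 0 0 0 0 -0.5; 0 0 0 0 0 0 -0.4; 0 0 0 0 0 0 -0.3; 0 0 0 0 0 0 -0.2' && python3 -m jog '0 0 0 0 0 0 0; 0 0 0 0 0 0 0.2; 0 0 0 0 0 0 0.2; 0 0 0 0 0 0 0.2; 0 0 0 0 0 0 0.2'>/dev/null && python3 -m jog '0 0 -5 0 0 0 0.2; 0 0 -20 0 0 0 0.2; 0 0 -45 0 0 0 0.4; 0 0 -75 0 0 0 1; 0 0 -103 0 0 0 1'>/dev/null && python3 -m jog '0 0 0 0 0 0 1;0 0 0 0 0 0 1;0 0 0 0 0 0 1;0 0 0 0 0 0 1'
python3 - <<'E'
from h import *
for i in range(2):c=cap('wrist')
P=cloud(c);z=P[...,2]
roi=np.zeros(z.shape,bool);roi[135:290,255:370]=1
m=roi&(z>.195)&(z<.215);e=cv2.minAreaRect(np.argwhere(m)[:,::-1].astype(np.float32));print(m.sum(),P[m].mean(0),e)
cv2.imwrite('pics/r2.png',cv2.resize(c['color'][120:270,240:390,::-1],None,fx=3.5,fy=3.5,interpolation=cv2.INTER_CUBIC))
E
```

```text
time: 27.2
tcp_pos: [0.4992, -0.2508, 0.2559]
orientation: [-0.0, 0.122, 0.993, 0.0]
wrist_force: [0.1, -0.9, -0.1]
opening: 0.387
grasp_force: 0.0
time: 28.6
tcp_pos: [0.4986, -0.2504, 0.3573]
orientation: [-0.001, 0.122, 0.993, 0.001]
wrist_force: [0.3, 0.1, -0.1]
opening: 1.002
grasp_force: 0.0
546 [ 0.49891517 -0.25029357  0.20455486] ((318.0, 214.0), (26.0, 24.0), 90.0)
```

View pics/r2.png

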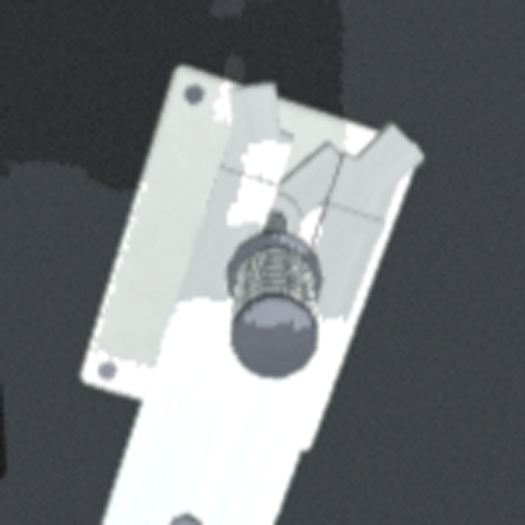

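The gauge hangs upright at (.4989,-.2503), top at .2046, within 0.2 mm of where it started, with the bar higher beneath the fork.

```bash
python3 -c "
from rig import bot;print(bot.sign_off())"
```

```text
the job is handed in; nothing more can be done
None
```

I lowered the gauge into the bore and pressed it gently to the bottom, where the bar marked a depth of about 31 mm. I then hung it back in its grey rack within 0.3 mm of where it started, let go and handed the job in at about 29 s; no verdict was shown.

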